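Set the telescoping shaft rest one hole shorter

TASK

The shaft rest on the bench is one hole too long. Press its orange snap button flush, slide the blue sleeve towards the red end post and let the button snap up into the very next hole; do it gently, never pushing harder than about 20 N, and leave the other things on the bench where they are.

Things in the scene. Friction and masses are not known exactly. Their poses are not given: they have to be found in the camera images.
- stand: fixed stand of the shaft rest: 30 x 30 mm aluminium tube, 300 mm long, lying 30 to 60 mm above the bench between a grey post (y = -150 mm of its frame) and a red post (y = +150 mm, with a steel V fork up to 104 mm high). Feet 70 mm wide. Origin on the bench under the button's starting place; y axis along the tube towards the red post, z up. Go high over the big blue motor right of it.
- first_hole (a point): the hole in which the button starts, on the tube's top face 60 mm above the bench, under the sleeve. The holes are hand drilled (black discs on a black slot line): the next lies 32 to 60 mm from it towards the red post (different each time, not measured: find it by feel), the one after that 40 mm farther.
- button_top (a point): centre of the orange button's top, 72 mm above the bench at rest. Head 20 mm along the tube, 18 mm across, standing 7 mm proud of the flat top (65 mm above the bench) of the blue 40 x 40 mm sleeve. The sleeve spans from 115 mm behind the button to 27 mm ahead (ahead = to the red post); a steel V fork up to 106 mm high stands on it 95 mm behind the button.
- rib_ahead (a point): top edge, on the side facing the button, of the black guard rib ahead of the button (79 mm above the bench, 20 mm from the button's centre). An equal rib stands behind. Ribs are 6 mm thick, 36 mm across the tube, 14 mm high above the sleeve's flat top. Closed fingertips fit between them to press the button and push the sleeve along, by friction or against the rib.
- sleeve (a joint): travel of the sleeve along the tube towards the red post, m; 0 at the start. Sliding it takes about 3 to 5 N. In a hole it is locked, with 1 mm play each way: pushed along with the button let go, it stops hard when the button snaps into the next hole.
- button (a joint): how far the button is pressed, m: 0 = sprung fully up (only possible in a hole); it unlocks the sleeve at 0.0045; 0.007 = flush with the sleeve's flat top. Spring force 3 N at rest, 7 N flush. Let go between holes it stays 0.0045 down, rubbing under the tube's wall, and springs up by itself at a hole.
- tape_measure_centre (a point): bystander: yellow and black tape measure, 37 x 81 x 61 mm, point near its middle
- tin_centre (a point): bystander: small varnish tin standing upright, 68 mm across, 74 mm high, its centre
- terminal_centre (a point): bystander: brown six-stud terminal block, 36 x 62 x 27 mm, point near its middle

How it is judged:
By the outcome, as a careful person would: the job done as asked, in the order asked, and still so for the second after the job is handed in, with the robot touching nothing.
It also fails if it takes over 50 s, if anything falls off the work surface, if the arm or the gripper's body presses on something with over 40 N, if the wrist force passes 120 N, or if a joint passes its speed limit or range.

ROBOT

A 6-joint arm with a two-finger parallel gripper is mounted at the origin on a cart in front of the work surface, level with it; the furniture and walls round the work are solid. World frame = base frame: x ahead of the robot, y to its left, z up, the work surface at z = 0. Lengths are in m, angles in rad, forces in N, time in s.
With the tool pointing down it reaches from about 0.3 to 0.775 m from the base axis. Payload 14.6 kg.
Tool frame: the origin (TCP) lies at the centre of the arm's flange, where the gripper is bolted on; the fingertips stand 199 mm ahead of it and the grasp point (between the pads) lies 180 mm ahead of it; z points along the fingers, y is the line along which they close (so a half turn about z gives the same grasp; the last joint's range is limited). The gripper opens to 94 mm and grips with 3 to 60 N. Pads are 16 mm wide; open, the fingers measure 119 mm over their backs; the gripper's body (75 mm by 177 mm) begins 78 mm behind the grasp point.
Start: joints at [-1.272, 0.3, 1.521, -0, 1.321, -0.067], TCP at [0.197, -0.514, 0.405] pointing down, gripper open.
Joint ranges: [-3.03, 3.03], [-0.79, 2.21], [0.23, 2.52], [-1.04, 4.18], [0, 3.07], [-2.55, 2.55]. Speed limits (rad/s): [2.22, 2.22, 2.57, 3.14, 3.14, 3.14].

INTERFACE

Orientations are given as [roll, pitch, yaw] about the fixed x, y, z axes, in that order (R = Rz(yaw) Ry(pitch) Rx(roll)).
In Python, from station import ctrl gives the robot as it stands. The module is installed in compiled form; this text tells all that it offers.
- The arm moves only by the tool servo_tool, never from a script. Its argument "motion" is a list of rows, each a list of 5 numbers: the closure, from 0 (fully open) to 1 (shut), then the shift along the world's x, y, z in cm, then the turn about the world's z in degrees. A call has 1 to 20 rows; each row is the pose to reach, as a shift and turn from the pose commanded when the call began; what a row does not reach only later rows make up. A row lasts 1/8 s, in which the tool goes at most 62.5 mm and 10.7 degrees, less where a joint would pass 70% of its speed; a pose out of reach is approached as far as the arm can. A call with a gripper value outside its range is refused whole. The fingers move at their own pace and stop on an object; "squeeze" is the grip in N (left out, the last holds). Time passes only in rows, so rows that repeat a pose let the fingers close. It gives the time, the measured TCP pose, the force, the opening and the grip force at its end, in the units of the state.
- ctrl.get_obs(): the state, without advancing time (a new reading comes with each control period).
- ctrl.camera(name): name is "side" or "top"; returns a dict with "image" (400x640x3 uint8, red, green, blue), "fx", "fy", "cx", "cy" (pixels), "camera_from_world" (4x4, takes a point from world to camera coordinates). Camera axes: x right, y up, looking along -z (the intrinsics and any distortion apply to the point x, -y, -z); pixel columns grow to the right and rows downward; lengths in m; the calibration is good to about 2 mm. A picture is of the moment at which its call begins. There is no depth.
- ctrl.hand_in(): hands the job in; it is judged then, once.
The state is a dict: "time_s": time; "qpos": joint angles; "joint_vel": joint speeds; "tau": joint torques, N m; "ee_pos": TCP position; "eef_rot": TCP orientation; "force": force on the tool from outside, world axes, zero at the start; "moment": the same for the moment, N m; "grip_width": finger opening in m; "grip_force": force on a finger pad.
Only numpy, scipy, OpenCV 4.12 (cv2) and the standard library are available. Lean on these libraries where they do the work, as an engineer would, in place of code of your own. Each camera call takes 0.05 s, during which the arm holds its last target. There are 200 camera calls.

## Working session

There is one attempt and no reset: what is moved stays moved. The work goes in short steps, Python scripts to look and compute and a tool call to move; the robot and the scene stay as the last step left them, time stands still between calls to the robot, and variables do not carry over. Pictures are saved under pics/ and viewed, at most 10 in all, crops included, and the job is handed in when it is done.

Besides the shell and the picture viewer there is one more tool, called after "Emit:" as a command line: name --pt "numbers of a row" for each row, then --argument value for the rest. servo_tool: Moves the arm, as the interface text tells. Its arguments: {"type":"object","properties":{"motion":{"type":"array","items":{"type":"array","items":{"type":"number"}}},"squeeze":{"type":"number"}},"required":["motion"]}

```bash
mkdir -p pics; cat > h.py <<'E'
import numpy as np, cv2
from station import ctrl
def shot(n,f=None):
    c=ctrl.camera(n)
    if f: cv2.imwrite('pics/'+f,c['image'][:,:,::-1])
    return c
def ray(c,u,v):
    T=np.array(c['camera_from_world']);R=T[:3,:3];o=-R.T@T[:3,3]
    d=R.T@np.array([(u-c['cx'])/c['fx'],-(v-c['cy'])/c['fy'],-1.]);return o,d/np.linalg.norm(d)
def onz(c,u,v,z):
    o,d=ray(c,u,v);return o+d*(z-o[2])/d[2]
def tri(c1,p1,c2,p2):
    o1,d1=ray(c1,*p1);o2,d2=ray(c2,*p2)
    s=np.linalg.lstsq(np.c_[d1,-d2],o2-o1,rcond=None)[0]
    a=o1+s[0]*d1;b=o2+s[1]*d2;return (a+b)/2,np.linalg.norm(a-b)
def proj(c,p):
    q=np.array(c['camera_from_world'])@np.r_[p,1];return c['cx']+c['fx']*q[0]/-q[2],c['cy']-c['fy']*q[1]/-q[2]
E
python3 - <<'E'
from h import *
a=shot('top','t1.png');b=shot('side','s1.png')
for c in(a,b):
    print({k:c[k] for k in c if k!='image'})
o=ctrl.get_obs();print(o)
E
```

```text
{'fx': 415.1956106939217, 'fy': 415.1956106939217, 'cx': 324.27449119670405, 'cy': 194.77621812347476, 'camera_from_world': array([[ 0.01026163, -0.99992104, -0.00725399,  0.26484944],
       [ 0.99311537,  0.0093447 ,  0.116767  , -0.5523886 ],
       [-0.11668999, -0.00840226,  0.99313284, -0.84207158],
       [ 0.        ,  0.        ,  0.        ,  1.        ]])}
{'fx': 366.79264070850815, 'fy': 366.79264070850815, 'cx': 315.47810740150817, 'cy': 197.25398379888358, 'camera_from_world': array([[-0.5142516 , -0.85760505,  0.00767208,  0.51805827],
       [ 0.49458649, -0.28924031,  0.81958785, -0.26736356],
       [-0.70066361,  0.42526887,  0.57290217, -0.61022309],
       [ 0.        ,  0.        ,  0.        ,  1.        ]])}
{'time_s': 0.1, 'qpos': array([-1.27163034e+00,  3.00433141e-01,  1.52151034e+00, -7.94464221e-06,
        1.32068483e+00, -6.65885397e-02]), 'joint_vel': array([ 1.49718066e-05, -1.22827569e-03, -3.03719587e-03, -9.10369061e-04,
        1.19145946e-03, -6.02438420e-04]), 'tau': array([ 1.28543197e-04, -5.32647979e+01, -3.53281689e+01,  7.08647934e-02,
        2.35029700e-02, -7.48771549e-05]), 'ee_pos': array([ 0.19670558, -0.51359685,  0.40413696]), 'eef_rot': array([-3.14055878e+00, -6.12335152e-05,  3.65756469e-01]), 'force': array([ 0.42893549, -0.73316036, -0.62324272]), 'moment': array([ 0.0115549 , -0.03385589,  0.01751373]), 'grip_force': 0.0, 'grip_width': 0.09385513216411483}
```

View pics/t1.png

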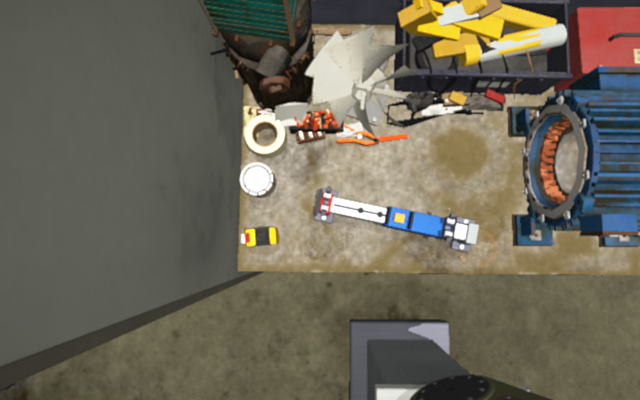

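View pics/s1.png

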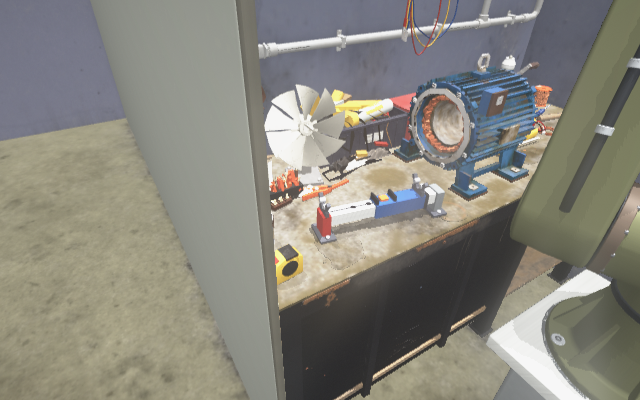

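Top: red post at (325,205), grey post at (462,233), orange button at (400,217), sleeve (388–445), holes near (362,210). Side: red post (323,222), sleeve (400,203), button about (381,197).

```bash
python3 - <<'E'
from h import *
a=shot('top');b=shot('side')
def mask(c,box,lo,hi):
    x0,y0,x1,y1=box;h=cv2.cvtColor(c['image'],cv2.COLOR_RGB2HSV)[y0:y1,x0:x1]
    m=cv2.inRange(h,lo,hi);n,l,s,ce=cv2.connectedComponentsWithStats(m)
    if n<2:return None
    i=1+np.argmax(s[1:,4]);return ce[i]+[x0,y0],s[i]
ta=mask(a,(385,200,450,240),(8,150,150),(25,255,255));sb=mask(b,(360,180,420,215),(8,120,120),(25,255,255))
print(ta,sb)
print('button',onz(a,*ta[0],.072))
if sb: print(onz(b,*sb[0],.072),tri(a,ta[0],b,sb[0]))
# axis: red post, blue sleeve
rp=mask(a,(310,185,345,225),(0,150,80),(6,255,255));bl=mask(a,(380,195,455,245),(100,120,80),(125,255,255))
print('red',rp,onz(a,*rp[0],.06),'blue',bl,onz(a,*bl[0],.065))
h=cv2.cvtColor(a['image'],cv2.COLOR_RGB2HSV)
A=cv2.resize(a['image'][180:255,305:485],None,fx=4.4,fy=4.4,interpolation=2)
B=cv2.resize(b['image'][175:245,305:455],None,fx=4.4,fy=4.4,interpolation=2)
B=cv2.copyMakeBorder(B,0,0,0,A.shape[1]-B.shape[1],0)
cv2.imwrite('pics/c.png',np.vstack([A,B])[:,:,::-1])
E
```

```text
(array([394.57142857, 217.        ]), array([ 9, 14,  2,  7,  7], dtype=int32)) (array([382.6       , 198.86666667]), array([19, 17,  9,  4, 15], dtype=int32))
button [0.50179376 0.12892445 0.072     ]
[0.48892518 0.12871546 0.072     ] (array([0.49955138, 0.12438893, 0.06418956]), np.float64(0.00852875766765775))
red (array([329.38888889, 202.61111111]), array([18, 13,  4, 11, 18], dtype=int32)) [0.53063597 0.25945162 0.06      ] blue (array([418.12961012, 222.87355111]), array([  4,  13,  61,  30, 949], dtype=int32)) [0.4908867  0.08056184 0.065     ]
```

View pics/c.png

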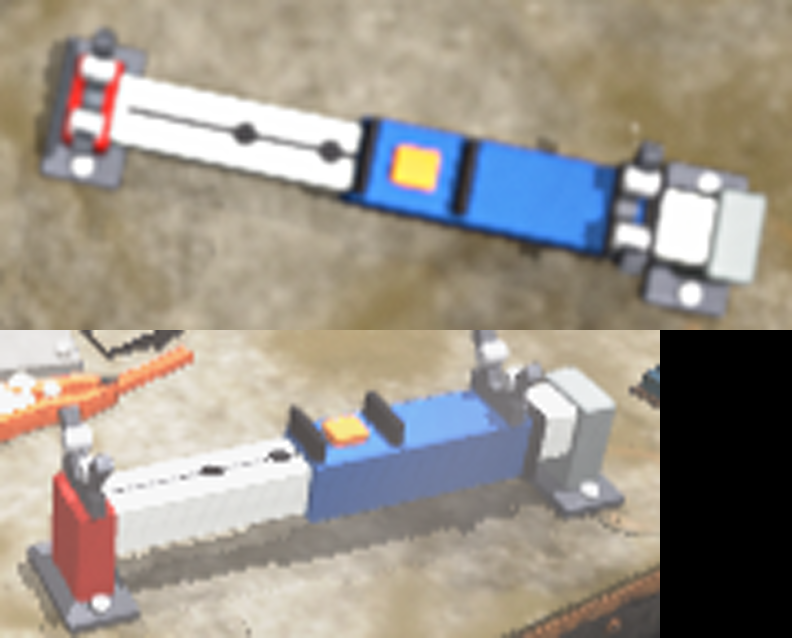

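The crop shows the button at top pixel (399.2,217.8) and side pixel (383.3,197.4). The two visible holes are at top (379.9,213.9) and (360.5,209.8), and side (368.2,203.3) and (352.8,206.4).

```bash
python3 - <<'E'
from h import *
a=shot('top');b=shot('side')
f=lambda x,y,o:((x+.5)/4.4-.5+o[0],(y+.5)/4.4-.5+o[1])
P={}
for n,t,s,z in [('but',(416,168),(346,100),.072),('h1',(331,151),(280,126),.06),('h2',(246,133),(212,140),.06)]:
    t=f(*t,(305,180));s=f(*s,(305,175));P[n]=onz(a,*t,z);print(n,P[n],onz(b,*s,z),tri(a,t,b,s))
# rib top edges
for n,x in [('ribA',(373,162)),('ribB',(456,180))]: print(n,onz(a,*f(*x,(305,180)),.079))
d=P['h2']-P['h1'];print('h1h2',np.linalg.norm(d),np.degrees(np.arctan2(d[1],d[0])))
d=P['h2']-P['but'];print(np.degrees(np.arctan2(d[1],d[0])));d/=np.linalg.norm(d);print(d,'h1-but',(P['h1']-P['but'])@d)
E
```

```text
but [0.50029229 0.11978052 0.072     ] [0.49301349 0.12338823 0.072     ] (array([0.50005128, 0.11796294, 0.06586746]), np.float64(0.00196753936332157))
h1 [0.50851885 0.15680576 0.06      ] [0.50464124 0.1573101  0.06      ] (array([0.5080667 , 0.15566552, 0.05732076]), np.float64(0.0020579587465173236))
h2 [0.51646905 0.19601023 0.06      ] [0.51274967 0.1961078  0.06      ] (array([0.5159864 , 0.19494751, 0.05760349]), np.float64(0.002210284609370645))
ribA [0.50236413 0.14031298 0.079     ]
ribB [0.49462125 0.10306635 0.079     ]
h1h2 0.040002454954953685 78.53654696276989
78.01896218027561
[ 0.20516963  0.96682048 -0.15219586] h1-but 0.03931094448472435
```

Emit:
servo_tool --pt "1 0 0 6 0" --pt "1 0 3 10 0" --pt "1 2 9 10 5" --pt "1 5 15 10 10" --pt "1 8 21 10 16" --pt "1 11 27 10 22" --pt "1 14 33 10 28" --pt "1 17 38 10 34" --pt "1 20 43 10 40" --pt "1 23 48 10 46" --pt "1 26 53 10 52" --pt "1 28 58 10 57.3" --pt "1 30.1 63.4 8 57.3" --pt "1 30.1 63.4 4 57.3" --pt "1 30.1 63.4 0 57.3" --pt "1 30.1 63.4 -3 57.3" --pt "1 30.1 63.4 -6 57.3" --pt "1 30.1 63.4 -6 57.3" --pt "1 30.1 63.4 -6 57.3" --squeeze 20

```text
time_s: 2.68
ee_pos: [0.498, 0.1204, 0.3459]
eef_rot: [3.14, -0.001, 1.366]
force: [-0.0, -0.6, 0.2]
grip_width: 0.0006
grip_force: 0.0
```

```bash
python3 - <<'E'
from h import *
a=shot('top');b=shot('side');o=ctrl.get_obs();print(o['time_s'],o['ee_pos'],o['eef_rot'],o['force'],o['grip_width'])
p=o['ee_pos']-[0,0,.199];print('tip',p,proj(a,p),proj(b,p),'button pred',proj(b,[.498,.120,.072]))
A=cv2.resize(a['image'][160:260,320:460],None,fx=4,fy=4,interpolation=2)[:300]
B=cv2.resize(b['image'][160:235,310:450],None,fx=4,fy=4,interpolation=2)
cv2.imwrite('pics/d.png',np.vstack([A,B])[:,:,::-1])
E
```

```text
2.775 [0.49789608 0.12043088 0.34602854] [ 3.13965388e+00 -7.49471281e-04  1.36586357e+00] [ 0.12295247 -0.18910636 -0.09983324] 0.0006923755965986333
tip [0.49789608 0.12043088 0.14702854] (np.float64(405.90496575526413), np.float64(216.56341279820646)) (np.float64(386.6695605052376), np.float64(168.50381647274452)) button pred (np.float64(383.00867418962343), np.float64(195.88222121017117))
```

View pics/d.png

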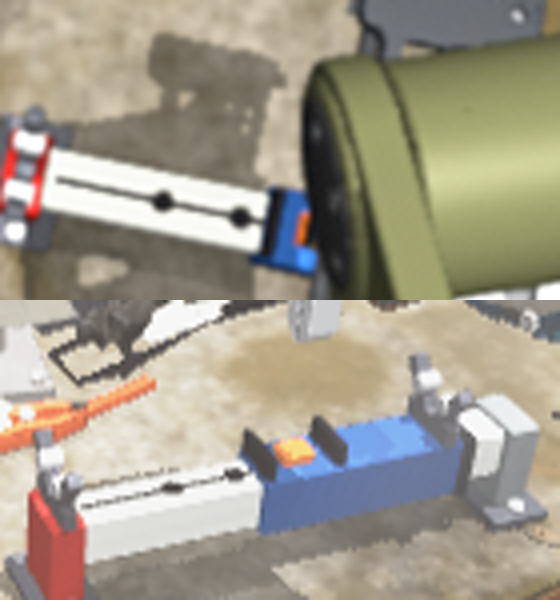

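The side crop shows the fingertip at about (388,169), about 1 px from prediction, and the button at (383.4,198). That is consistent with the aim, so I'll descend carefully.

Emit:
servo_tool --pt "1 0 0 -4 0" --pt "1 0 0 -6.2 0" --pt "1 0 0 -6.2 0" --pt "1 0 0 -6.8 0" --pt "1 0 0 -7.2 0" --pt "1 0 0 -7.2 0"

```text
time_s: 3.52
ee_pos: [0.4978, 0.1204, 0.2729]
eef_rot: [3.141, -0.0, 1.366]
force: [-0.2, 0.6, -0.2]
grip_width: 0.0005
grip_force: 0.0
```

Emit:
servo_tool --pt "1 0 0 -0.1 0" --pt "1 0 0 -0.2 0" --pt "1 0 0 -0.2 0"

```text
time_s: 3.9
ee_pos: [0.4978, 0.1204, 0.2709]
eef_rot: [3.141, -0.0, 1.366]
force: [-1.0, 0.1, 3.0]
grip_width: 0.0003
grip_force: 1.5
```

Emit:
servo_tool --pt "1 0 0 -0.1 0" --pt "1 0 0 -0.2 0" --pt "1 0 0 -0.2 0"

```text
time_s: 4.28
ee_pos: [0.4978, 0.1204, 0.2687]
eef_rot: [3.141, -0.0, 1.366]
force: [-0.3, -0.3, 4.1]
grip_width: 0.0006
grip_force: 2.1
```

Emit:
servo_tool --pt "1 0 0 -0.1 0" --pt "1 0 0 -0.2 0" --pt "1 0 0 -0.3 0" --pt "1 0 0 -0.3 0"

```text
time_s: 4.78
ee_pos: [0.4978, 0.1204, 0.2657]
eef_rot: [3.141, -0.0, 1.366]
force: [0.1, 0.1, 5.8]
grip_width: 0.0006
grip_force: 3.0
```

Emit:
servo_tool --pt "1 0 0 -0.05 0" --pt "1 0 0 -0.1 0" --pt "1 0 0 -0.1 0"

```text
time_s: 5.15
ee_pos: [0.4978, 0.1204, 0.2648]
eef_rot: [3.141, -0.0, 1.366]
force: [-0.4, -0.3, 7.2]
grip_width: 0.0008
grip_force: 3.3
```

Emit:
servo_tool --pt "1 0 0 -0.04 0" --pt "1 0 0 -0.08 0" --pt "1 0 0 -0.08 0"

```text
time_s: 5.52
ee_pos: [0.4978, 0.1204, 0.2645]
eef_rot: [3.141, -0.0, 1.366]
force: [-2.5, 0.3, 11.2]
grip_width: 0.0005
grip_force: 6.1
```

Emit:
servo_tool --pt "1 0.04 0.2 0 0" --pt "1 0.08 0.39 0 0" --pt "1 0.12 0.59 0 0" --pt "1 0.16 0.78 0 0" --pt "1 0.16 0.78 0 0"

```text
time_s: 6.15
ee_pos: [0.4994, 0.1283, 0.2645]
eef_rot: [3.141, -0.0, 1.366]
force: [-2.9, -0.6, 12.2]
grip_width: 0.0004
grip_force: 6.1
```

```bash
cat > v.py <<'E'
from h import *
import sys
b=shot('side');o=ctrl.get_obs();print(o['time_s'],o['ee_pos'],o['force'])
cv2.imwrite('pics/'+sys.argv[1],cv2.resize(b['image'][160:235,310:450],None,fx=5,fy=5,interpolation=2)[:,:,::-1])
E
python3 v.py e.png
```

```text
6.2 [0.49939301 0.12827314 0.26446591] [-1.80191897 -0.2125465  11.59592016]
```

View pics/e.png

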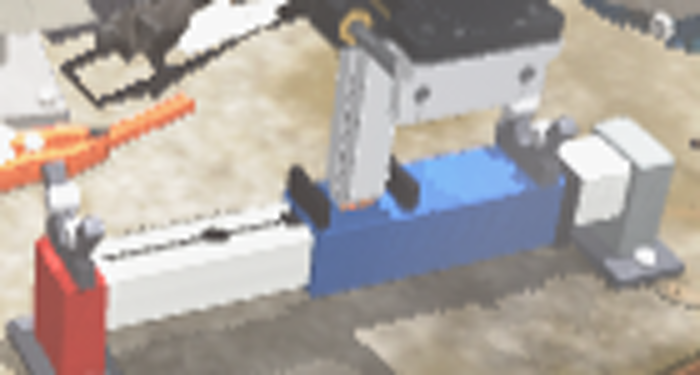

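The sleeve moved with the finger: its front edge at (305,240) is now almost at the next hole (290,213). I'll carry on to about 20 mm and then let the button go.

Emit:
servo_tool --pt "1 0.04 0.2 0 0" --pt "1 0.08 0.39 0 0" --pt "1 0.12 0.59 0 0" --pt "1 0.16 0.78 0 0" --pt "1 0.2 0.98 0 0" --pt "1 0.24 1.17 0 0" --pt "1 0.24 1.17 0 0"

```text
time_s: 7.08
ee_pos: [0.5018, 0.14, 0.2645]
eef_rot: [3.141, -0.0, 1.366]
force: [-3.3, -0.1, 11.2]
grip_width: 0.0003
grip_force: 6.1
```

Emit:
servo_tool --pt "1 0 0 0.2 0" --pt "1 0 0 0.6 0" --pt "1 0 0 1.0 0" --pt "1 0 0 1.0 0"

```text
time_s: 7.58
ee_pos: [0.5017, 0.1399, 0.2739]
eef_rot: [-3.142, 0.0, 1.366]
force: [-0.3, -0.1, -0.9]
grip_width: 0.0006
grip_force: 0.0
```

```bash
python3 v.py f.png
```

```text
7.625 [0.5016853  0.13988165 0.27372524] [ 0.39888299 -0.22746479  0.17451669]
```

View pics/f.png

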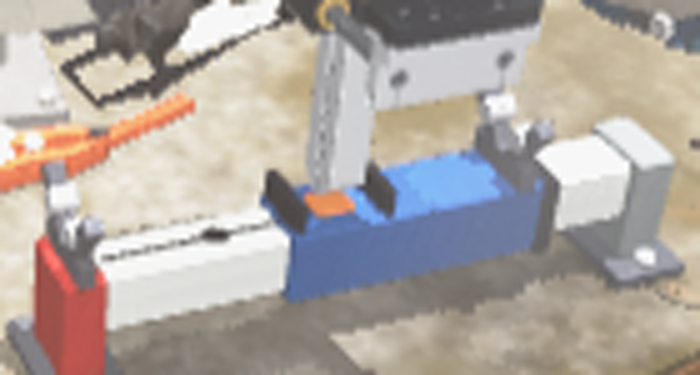

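Sleeve travel is about 20 mm and the button is down, rubbing under the wall. Next I'll push against the rib ahead.

Emit:
servo_tool --pt "1 0.04 0.2 -0.1 0" --pt "1 0.1 0.49 -0.1 0" --pt "1 0.16 0.78 -0.1 0" --pt "1 0.2 0.98 -0.1 0" --pt "1 0.22 1.08 -0.1 0" --pt "1 0.24 1.17 -0.1 0" --pt "1 0.26 1.27 -0.1 0" --pt "1 0.28 1.37 -0.1 0" --pt "1 0.3 1.47 -0.1 0"

```text
time_s: 8.75
ee_pos: [0.5047, 0.1542, 0.2728]
eef_rot: [-3.141, 0.001, 1.366]
force: [-1.7, -5.2, 2.2]
grip_width: 0.0006
grip_force: 2.9
```

Emit:
servo_tool --pt "1 0.02 0.1 0 0" --pt "1 0.04 0.2 0 0" --pt "1 0.06 0.29 0 0" --pt "1 0.08 0.39 0 0" --pt "1 0.1 0.49 0 0" --pt "1 0.12 0.59 0 0"

```text
time_s: 9.5
ee_pos: [0.5059, 0.1601, 0.2728]
eef_rot: [-3.141, 0.001, 1.366]
force: [-1.5, -5.2, 2.1]
grip_width: 0.0005
grip_force: 2.9
```

Emit:
servo_tool --pt "1 0.02 0.1 0 0" --pt "1 0.04 0.2 0 0" --pt "1 0.06 0.29 0 0"

```text
time_s: 9.88
ee_pos: [0.5065, 0.163, 0.2728]
eef_rot: [-3.141, 0.001, 1.366]
force: [-2.0, -5.1, 1.6]
grip_width: 0.0004
grip_force: 2.8
```

Pushing at about 5 N. Now in finer steps.

Emit:
servo_tool --pt "1 0.01 0.05 0 0" --pt "1 0.02 0.1 0 0" --pt "1 0.03 0.15 0 0" --pt "1 0.04 0.2 0 0"

```text
time_s: 10.38
ee_pos: [0.5069, 0.165, 0.2728]
eef_rot: [-3.141, 0.001, 1.366]
force: [-0.9, -5.6, 0.9]
grip_width: 0.0004
grip_force: 2.8
```

Emit:
servo_tool --pt "1 0.01 0.05 0 0" --pt "1 0.02 0.1 0 0"

```text
time_s: 10.62
ee_pos: [0.5071, 0.166, 0.2728]
eef_rot: [-3.141, 0.001, 1.366]
force: [-2.3, -6.5, 1.9]
grip_width: 0.0005
grip_force: 2.8
```

Emit:
servo_tool --pt "1 0.01 0.05 0 0" --pt "1 0.02 0.1 0 0"

```text
time_s: 10.88
ee_pos: [0.5073, 0.167, 0.2728]
eef_rot: [-3.141, 0.001, 1.366]
force: [-0.8, -4.7, 0.8]
grip_width: 0.0002
grip_force: 2.8
```

Emit:
servo_tool --pt "1 0.01 0.05 0 0" --pt "1 0.02 0.1 0 0"

```text
time_s: 11.12
ee_pos: [0.5075, 0.1683, 0.2728]
eef_rot: [-3.141, 0.0, 1.366]
force: [0.4, -2.8, -0.2]
grip_width: 0.0009
grip_force: 1.3
```

Emit:
servo_tool --pt "1 0.01 0.05 0 0" --pt "1 0.01 0.05 0 0"

```text
time_s: 11.38
ee_pos: [0.5076, 0.1689, 0.2728]
eef_rot: [-3.141, 0.0, 1.366]
force: [-0.5, -2.8, -1.5]
grip_width: 0.0003
grip_force: 1.1
```

Emit:
servo_tool --pt "1 0.01 0.05 0 0" --pt "1 0.01 0.05 0 0"

```text
time_s: 11.62
ee_pos: [0.5077, 0.1694, 0.2728]
eef_rot: [-3.141, 0.0, 1.366]
force: [-0.5, -2.6, -0.9]
grip_width: 0.0005
grip_force: 1.4
```

The force dropped where the hole was expected, so the button has probably sprung up. Now I'll feel for the hard stop.

Emit:
servo_tool --pt "1 0.01 0.04 0 0" --pt "1 0.01 0.04 0 0"

```text
time_s: 11.88
ee_pos: [0.5078, 0.1696, 0.2728]
eef_rot: [-3.141, 0.001, 1.366]
force: [-1.6, -5.1, 0.0]
grip_width: 0.0005
grip_force: 2.6
```

Emit:
servo_tool --pt "1 0.01 0.04 0 0" --pt "1 0.01 0.04 0 0"

```text
time_s: 12.12
ee_pos: [0.5079, 0.1699, 0.2727]
eef_rot: [-3.141, 0.001, 1.366]
force: [-3.0, -6.6, 0.3]
grip_width: 0.0007
grip_force: 3.6
```

The force is rising against the stop. I'll back off, lift and look.

Emit:
servo_tool --pt "1 -0.04 -0.2 0 0" --pt "1 -0.1 -0.49 0 0" --pt "1 -0.14 -0.69 0 0" --pt "1 -0.14 -0.69 1 0" --pt "1 -0.14 -0.69 5 0" --pt "1 -0.14 -0.69 10 0" --pt "1 -0.14 -0.69 15 0" --pt "1 -0.14 -0.69 15 0" --pt "1 -0.14 -0.69 15 0"

```text
time_s: 13.25
ee_pos: [0.5063, 0.1633, 0.4224]
eef_rot: [-3.141, 0.0, 1.366]
force: [0.6, 0.8, -0.9]
grip_width: 0.0003
grip_force: 0.0
```

```bash
python3 v.py g.png
```

```text
13.3 [0.50637144 0.16331399 0.42181124] [0.25853135 0.42299216 0.15682151]
```

View pics/g.png

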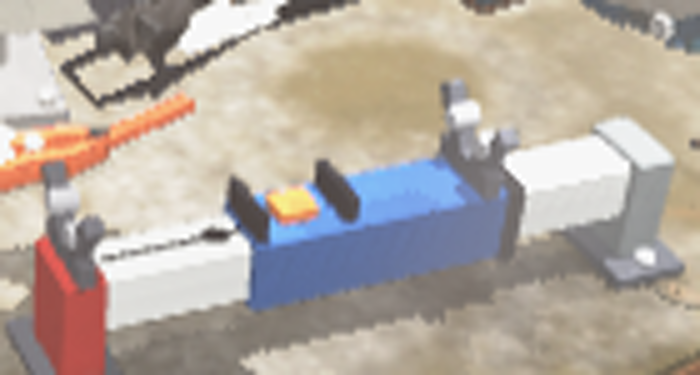

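The button stands proud at (293,203), bright as at the start. The last hole (215,235) lies just ahead of the sleeve, as it should, and nothing else in the crop has moved. Handing in.

```bash
python3 -c "
from station import ctrl
print(ctrl.hand_in())"
```

```text
the job is handed in; nothing more can be done
None
```

The job is handed in: I pressed the button flush and slid the sleeve about 38 mm towards the red post, where the button snapped up in the very next hole, with no force reading above about 13 N.

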